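# Angle a timber runner past the keeper post into the drill jig

### The job

Without picking anything up, push the timber runner into the bay of the drill jig, ready for drilling: angle its left end in behind the keeper post first, then push in the right end, until the runner lies flat on the bench and flush against the back fence along its whole length, between the two end stops. Then push the red keeper arm round by its black handle until it points straight across the runner at the fence. Leave the other things on the bench where they are.

Things in the scene. Friction and masses are not known exactly. Their poses are not given: they have to be found in the camera images.
- jig: grey steel drill jig bolted to the bench. Origin: bench level, middle of the fence's face. x points into the fence (away from the bay's open side), y along the fence to the left as seen from the open side, z up. Fence face at x=0, 252 mm long, 42 high, foot reaching back to x=46 mm. The bay before it is 228 mm long between the end stops
- stop_left (a point): left end stop: foot of its inner face at the fence (jig frame, mm: 0, 114, 0). The stop is 12 mm thick, 30 high, and runs from x=-94 to 0 in the jig's frame
- stop_right (a point): right end stop: foot of its inner face at the fence (jig frame, mm: 0, -114, 0). The stop is 12 mm thick, 30 high, and runs only from x=-38 to 0, so the runner can come in over its open end at an angle
- post (a point): keeper post, round, 22 mm across: its axis at bench level (jig frame, mm: -77, 69, 0). Its foot, 10 mm high, covers x=-92 to -66, y=56 to 114 and joins the left stop, leaving 66 mm to the fence. The runner passes only at an angle, left end leading: 10 to 24 degrees to the fence when it reaches the left stop
- bush_plate (a point): steel bush plate with two brass bushes, fixed on the fence and reaching out over the bay: middle of its underside edge nearest the open side (jig frame, mm: -33, 0, 42). It is 88 mm long in y and 9 thick (top at 51 mm height); the runner slides under it
- runner: pale planed timber runner, green wax-sealed ends, 40 wide (x) x 220 long (y) x 36 mm high (z), about 0.32 kg, loose on the bench before the bay, to the right of the post, roughly parallel to the fence. Origin: centre of its underside; its y axis runs along it to its left end. Seated, its origin is at x=-20 mm in the jig's frame
- runner_left (a point): centre of the runner's left end face, 18 mm above its underside (110 mm along y from the runner's origin)
- runner_right (a point): centre of the runner's right end face, 18 mm above its underside (-110 mm along y)
- keeper (a joint): angle of the red keeper arm about the post's upright axis (rad). 0: it points along the jig's +y (left, over the left stop); grows clockwise seen from above; 1.57: along the jig's +x, across the runner. Travel -0.3 to 1.65. Stays where left; about 1 N at the handle turns it. Arm 15 mm wide, between heights 42 and 52 mm, 6 mm above the runner
- keeper_handle (a point): middle of the black upright handle on the end of the keeper arm, 62 mm from the post's axis, 75 mm above the bench; handle 19 mm across, from 60 to 90 mm above the bench, on an 8 mm stem
- piston_2: grey aluminium piston, 66 mm across and 54 high, standing to the left of the jig; a bystander, to be left alone; origin at the centre of its underside
- valve_spring: coil spring, 28 mm across, 42 high, standing to the left of the jig; a bystander, to be left alone; origin at the centre of its underside
- bolt_1: dark flange bolt, 66 mm long, lying to the right of the jig; a bystander, to be left alone; origin at the centre of its underside
- bolt_2: bright flange bolt, 59 mm long, lying to the right of the jig; a bystander, to be left alone; origin at the centre of its underside
- spark_plug: spark plug, 72 mm long, 18 wide, lying in front beside the wooden block; a bystander, to be left alone; origin at the centre of its underside
- pliers_red: red-handled pliers, 167 mm long, lying in front on the right; a bystander, to be left alone; origin at the centre of its underside

How it is judged:
By the outcome, as a careful person would: the job done as asked, in the order asked, and still so for the second after the job is handed in, with the robot touching nothing.
It also fails if it takes over 72 s, if anything falls off the work surface, if the arm or the gripper's body presses on something with over 40 N, if the wrist force passes 120 N, or if a joint passes its speed limit or range.

### The arm

A 6-joint arm with a two-finger parallel gripper is mounted at the origin on a cart in front of the work surface, level with it; the furniture and walls round the work are solid. World frame = base frame: x ahead of the robot, y to its left, z up, the work surface at z = 0. Lengths are in m, angles in degrees, forces in N, time in s.
With the tool pointing down it reaches from about 0.275 to 1 m from the base axis. Payload 8.4 kg.
Tool frame: the origin (TCP) lies on the centre line of the jaws, within the pads' length; the fingertips stand 8 mm ahead of it and the grasp point (between the pads) lies 11 mm behind it (r.tip_extent is the distance from the TCP to the fingertips, in m); z points along the fingers, y is the direction in which the jaws open and shut (so a half turn about z gives the same grasp; the last joint's range is limited). The gripper opens to 85 mm and grips with 20 to 120 N. Pads are 22 mm wide; open, the fingers measure 114 mm over their backs; the gripper's body (76 mm by 85 mm) begins 54 mm behind the grasp point. The pads swing forward as they close: fully open they stand 13 mm farther back than shut.
Start: joints at [-71.643, 20.225, 93.587, -0, 66.188, -0.138], TCP at [0.198, -0.593, 0.239] pointing down, gripper open.
Joint ranges: [-150.9, 150.9], [-52.94, 120.26], [3.33, 152.33], [-74.26, 254.26], [0, 154.13], [-172.89, 172.89]. Speed limits (degrees/s): [127.2, 127.2, 159.86, 180, 180, 180].

### API

Orientations are given as [roll, pitch, yaw] about the fixed x, y, z axes, in that order (R = Rz(yaw) Ry(pitch) Rx(roll)).
In Python, from bench import r gives the robot as it stands.
- The arm moves only by the shell command python3 -m crank 'ROWS'. ROWS is JSON, one flat list of numbers, 7 for each row, row after row: the finger opening in m, from 0 to 0.0854, then the shift along the world's x, y, z in m, then the turn, a rotation vector about the world's x, y, z in rad. In form: [grip, dx, dy, dz, ax, ay, az, grip, dx, dy, dz, ax, ay, az, ...]. A call has 1 to 20 rows; each row is the pose to reach, as a shift and turn from the pose commanded when the call began; what a row does not reach only later rows make up. A row lasts 1/8 s, in which the tool goes at most 62.5 mm and 10.7 degrees, less where a joint would pass 70% of its speed; a pose out of reach is approached as far as the arm can. A call with a gripper value outside its range is refused whole. The fingers move at their own pace and stop on an object; the grip force is fixed at half the most. Time passes only in rows, so rows that repeat a pose let the fingers close. It gives the time, the measured TCP pose, the force and the opening at its end, in the units of the state.
- r.read_state(): the state, without advancing time (a new reading comes with each control period).
- r.grab_frame(name): name is "scene" or "top" or "wrist"; returns a dict with "pixels" (384x512x3 uint8, red, green, blue), "intrinsics" (3x3 intrinsics, pixels), "origin" and "orientation" of the camera in the world; the wrist camera has in their place "T_tool_cam" (4x4, takes a point from camera to tool coordinates, whose origin is the TCP and whose axes are the flange's). Camera axes: x right, y down, z forward; pixel columns grow to the right and rows downward; lengths in m; the calibration is good to about 2 mm. A picture is of the moment at which its call begins: read the wrist's pose just before it. There is no depth.
- r.close_job(): hands the job in, once; it reports no verdict.
Trained networks look in a picture, given as the dict that the camera call returned (one of the last four; its "shot" number tells which), for a name from the list of things; names that differ only in an ending like _2 or _b are one class to them, and where a whole thing is asked for, a point or a joint stands for the part that bears it (a point fixed in the world has none). Each returns a list of dicts, best first, with "score" (0 to 1); they miss things now and then, are a little off and sometimes report something else, mostly with a low value. They report only what shows in the picture. A call takes as long as a camera call.
- r.regions_of(picture, target): "pixels" (384x512 bool, what is visible of it).
- r.spot_point(picture, target): "position" ([x, y, z] in m, in the coordinates of the camera as it stood for that picture, good to about 4 mm: a listed point, or the origin of a listed thing).
The state is a dict: "clock": time; "q": joint angles; "qd": joint speeds; "effort": joint torques, N m; "tool_pos": TCP position; "orientation": TCP orientation; "force": force on the tool from outside, world axes, zero at the start; "wrist_torque": the same for the moment, N m; "grip_width": finger opening in m.
Only numpy, scipy, OpenCV 4.12 (cv2) and the standard library are available. Lean on these libraries where they do the work, as an engineer would, in place of code of your own. Each camera call takes 0.05 s, during which the arm holds its last target. There are 200 camera calls.

## Working session

There is one attempt and no reset: what is moved stays moved. The work goes in short steps, Python scripts to look and compute and a shell command to move; the robot and the scene stay as the last step left them, time stands still between calls to the robot, and variables do not carry over. Pictures are saved under pics/ and viewed, about 8 in all and at most 12, crops included, and the job is handed in when it is done.

```bash
mkdir -p pics; ls
cat > h.py <<'E'
import numpy as np, cv2
from bench import r
def spot(f,names):
    for n in names:
        d=r.spot_point(f,n)
        for e in d[:2]:
            p=np.array(f["origin"])+R(f)@np.array(e["position"])
            print(n,round(e["score"],2),np.round(p,4))
def R(f):
    o=np.array(f["orientation"],float)
    if o.shape==(3,3): return o
    from scipy.spatial.transform import Rotation as Ro
    return Ro.from_euler('xyz',o,degrees=True).as_matrix()
def proj(f,P):
    P=np.atleast_2d(P); c=(P-np.array(f["origin"]))@R(f); K=np.array(f["intrinsics"])
    u=c@K.T; return u[:,:2]/u[:,2:]
def unproj(f,uv,z):
    K=np.array(f["intrinsics"]); uv=np.atleast_2d(uv)
    d=np.c_[uv,np.ones(len(uv))]@np.linalg.inv(K).T@R(f).T
    o=np.array(f["origin"]); return o+d*((z-o[2])/d[:,2])[:,None]
def save(f,n): cv2.imwrite("pics/"+n,f["pixels"][:,:,::-1])
E
python3 - <<'E'
from h import *
names="jig stop_left stop_right post bush_plate runner runner_left runner_right keeper_handle piston_2 valve_spring bolt_1 bolt_2 spark_plug pliers_red".split()
for c in("top","scene"):
    f=r.grab_frame(c); save(f,c+"0.png"); print(c,f["origin"],f["orientation"],f["intrinsics"][0]); spot(f,names)
print(r.read_state())
E
```

```text
pics
top [ 0.45195346 -0.19644199  1.34164571] [-176.02653385    0.66846494  -91.56792997] [416.90512222   0.         259.60932414]
jig 0.74 [ 0.6701 -0.2377  0.0015]
stop_left 0.69 [ 0.7243 -0.1361 -0.0013]
stop_right 0.9 [ 0.6119 -0.3403  0.0027]
post 0.82 [ 0.6311 -0.1381 -0.003 ]
post 0.57 [ 0.3296 -0.2772  0.    ]
bush_plate 0.75 [ 0.6373 -0.2243  0.0435]
runner 0.68 [ 0.5322 -0.2749  0.002 ]
runner_left 0.63 [ 0.5976 -0.1765  0.0218]
runner_right 0.69 [ 0.4699 -0.3614  0.0158]
keeper_handle 0.75 [ 0.6661 -0.0869  0.0746]
piston_2 0.85 [ 6.682e-01  1.191e-01 -6.000e-04]
valve_spring 0.52 [ 6.643e-01  2.300e-02 -6.000e-04]
valve_spring 0.41 [ 0.5344 -0.2745  0.0036]
bolt_1 0.75 [ 0.7244 -0.1336  0.0014]
bolt_1 0.57 [ 0.6338 -0.4769  0.0041]
bolt_2 0.75 [ 0.7244 -0.1336  0.0014]
bolt_2 0.57 [ 0.6338 -0.4769  0.0041]
spark_plug 0.53 [ 3.281e-01 -2.773e-01 -1.000e-04]
pliers_red 0.8 [ 0.338  -0.3802  0.0027]
scene [-0.06703688 -0.85534777  0.8266055 ] [-129.90442174   -0.51748591  -41.85624949] [446.57996895   0.         256.11161221]
jig 0.79 [ 0.6737 -0.234  -0.0015]
stop_right 0.
[... 335 characters left out ...]
02 ]
pliers_red 0.72 [ 0.3376 -0.375  -0.004 ]
{'clock': 1.6, 'q': array([-7.16441388e+01,  2.02246399e+01,  9.35867960e+01, -1.95174173e-03,
        6.61882241e+01, -1.37982402e-01]), 'qd': array([-0.06329551,  0.01297355, -0.06160048, -0.01652587,  0.00930125,
        0.11298614]), 'effort': array([-1.32488760e-03, -6.05161858e+01, -3.42435944e+01, -1.22236224e-04,
        1.09259734e-03, -1.74354875e-05]), 'tool_pos': array([ 0.19823808, -0.59273194,  0.23929034]), 'orientation': array([1.79999664e+02, 1.78642123e-03, 1.84946316e+01]), 'force': array([ 0.14815137, -0.30363647, -1.01623819]), 'wrist_torque': array([-0.02103825, -0.00612216,  0.04305347]), 'grip_width': 0.08504239868627837}
```

```bash
sleep 1; python3 -c "
import cv2,numpy as np
a=cv2.imread('pics/top0.png');cv2.imwrite('pics/top0b.png',cv2.resize(a,(800,600)))"
```

```text
(no output)
```

View pics/top0b.png

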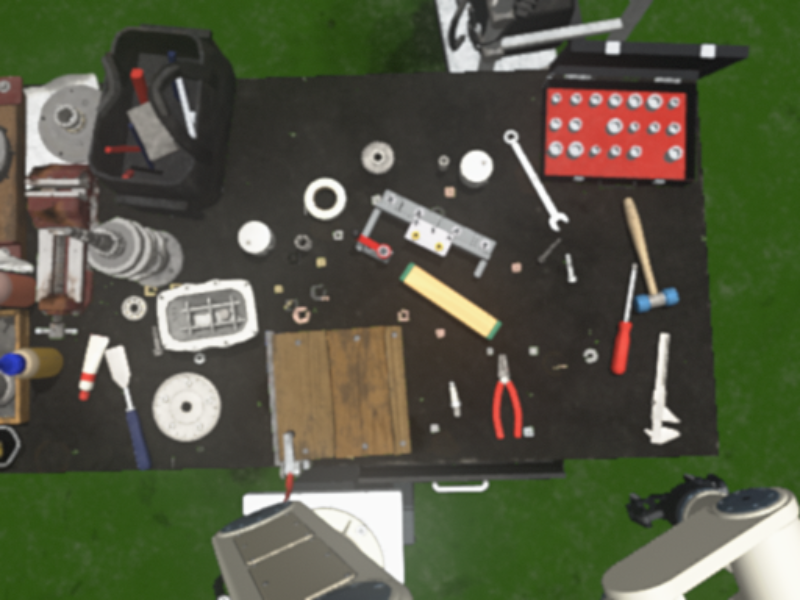

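View pics/scene0.png

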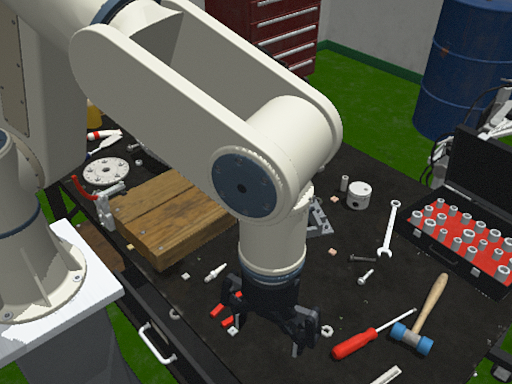

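The top view shows the jig around (430,230) in the 800 px picture, the runner from (405,272) to (498,330), and the keeper over the left stop. The arm blocks the scene view. I'll move above the work for a close wrist view.

```bash
python3 -m crank '[0.085,0.04,0.04,0.03,0,0,-0.1, 0.085,0.08,0.08,0.06,0,0,-0.2, 0.085,0.12,0.12,0.09,0,0,-0.35, 0.085,0.16,0.16,0.12,0,0,-0.5, 0.085,0.2,0.2,0.15,0,0,-0.65, 0.085,0.24,0.24,0.18,0,0,-0.82, 0.085,0.27,0.27,0.2,0,0,-0.82,0.085,0.3,0.3,0.2,0,0,-0.82, 0.085,0.3,0.3,0.2,0,0,-0.82, 0.085,0.3,0.3,0.2,0,0,-0.82]'
cat >> h.py <<'E'
def wrist():
    from scipy.spatial.transform import Rotation as Ro
    s=r.read_state(); f=r.grab_frame("wrist"); T=np.eye(4)
    T[:3,:3]=Ro.from_euler('xyz',s["orientation"],degrees=True).as_matrix(); T[:3,3]=s["tool_pos"]
    M=T@np.array(f["T_tool_cam"]); f=dict(f); f["origin"]=M[:3,3]; f["orientation"]=M[:3,:3]; return f
E
python3 - <<'E'
from h import *
f=wrist(); cv2.imwrite("pics/w1.png",cv2.resize(f["pixels"][:,:,::-1],(800,600))); print(f["origin"],f["orientation"],f["intrinsics"],f["T_tool_cam"])
spot(f,"jig stop_left stop_right post bush_plate runner runner_left runner_right keeper_handle".split())
np.savez("w1.npz",**{k:f[k] for k in("pixels","origin","orientation","intrinsics")})
E
```

```text
clock: 2.85
tool_pos: [0.4979, -0.2929, 0.439]
orientation: [180.0, 0.0, -28.5]
force: [-0.3, -0.0, 0.3]
grip_width: 0.0849
[ 0.57036869 -0.33121979  0.57324492] [[-4.75712247e-01 -8.33503594e-01 -2.81015331e-01]
 [-8.79600938e-01  4.50860188e-01  1.51747422e-01]
 [ 2.16603601e-04  3.19369456e-01 -9.47630257e-01]] [[303.92697376   0.         250.51983391]
 [  0.         303.92697376 193.30854208]
 [  0.           0.           1.        ]] [[ 9.20049203e-04 -9.47832985e-01 -3.18766036e-01  8.19130065e-02]
 [ 9.99999549e-01  9.46625626e-04  7.15439940e-05 -7.42458591e-04]
 [ 2.33940341e-04 -3.18765958e-01  9.47833429e-01 -1.34290312e-01]
 [ 0.00000000e+00  0.00000000e+00  0.00000000e+00  1.00000000e+00]]
jig 0.94 [ 0.6702 -0.2374 -0.0014]
jig 0.6 [ 0.6354 -0.137   0.0013]
stop_left 0.63 [ 0.7218 -0.1383 -0.0009]
stop_right 0.68 [ 0.618  -0.3384  0.0011]
post 0.89 [ 0.6336 -0.138  -0.0007]
bush_plate 0.71 [ 5.340e-01 -2.729e-01 -1.000e-04]
bush_plate 0.67 [ 0.6414 -0.2191  0.0417]
runner 0.64 [ 0.6392 -0.2205  0.0418]
runner 0.59 [ 5.318e-01 -2.733e-01  3.000e-04]
runner_left 0.94 [ 0.5991 -0.1786  0.0165]
keeper_handle 0.74 [ 0.6696 -0.0826  0.0791]
```

View pics/w1.png

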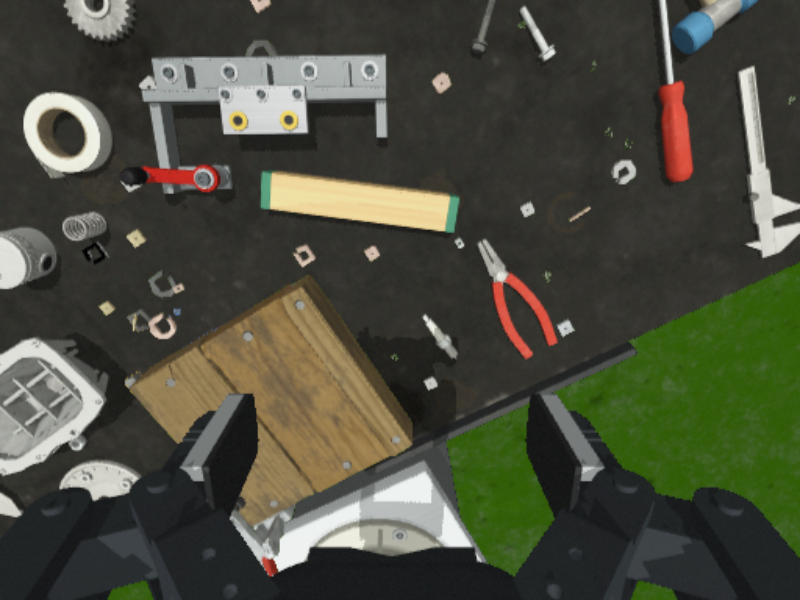

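The wrist view shows the fence from about (142,98) to (386,98), the post at (204,178), and the runner from (262,190) to (458,215), with small squares and the pliers' nose near its right end. I'll fit the runner by its silhouette and overlay the jig model to check it.

```bash
cat >> h.py <<'E'
from scipy.optimize import minimize
def J2W(j,p):
    t=np.radians(j[2]); p=np.atleast_2d(p).astype(float); c,s=np.cos(t),np.sin(t)
    return np.c_[j[0]+c*p[:,0]-s*p[:,1], j[1]+s*p[:,0]+c*p[:,1], p[:,2]]
def W2J(j,p):
    t=np.radians(j[2]); p=np.atleast_2d(p)[:,:2]-np.array(j[:2]); c,s=np.cos(t),np.sin(t)
    return np.c_[c*p[:,0]+s*p[:,1], -s*p[:,0]+c*p[:,1]]
RB=np.array([[x,y,z] for x in(-.02,.02) for y in(-.11,.11) for z in(0,.036)])
JE=[np.array(e)/1000. for e in [
 [[0,126,42],[0,-126,42]],[[0,126,30],[-94,126,30],[-94,114,30],[0,114,30]],[[0,-126,30],[-38,-126,30],[-38,-114,30],[0,-114,30]],
 [[-33,44,51],[-33,-44,51],[-33,-44,42],[-33,44,42],[-33,44,51]],[[-66,114,10],[-66,56,10],[-92,56,10],[-92,114,10]]]]
def outline(img,f,j,P,col,k=1.,off=(0,0)):
    uv=(proj(f,J2W(j,P))-off)*k
    cv2.polylines(img,[np.round(uv*8).astype(np.int32)],False,col,1,cv2.LINE_AA,3)
def fitrunner(f,init,mask=None):
    if mask is None:
        d=[e for e in r.regions_of(f,"runner") if e["score"]>.3]; mask=d[0]["pixels"]; print("mask",d[0]["score"],mask.sum())
    S=4; m=cv2.resize(mask.astype(np.uint8)*255,None,fx=S,fy=S,interpolation=cv2.INTER_LINEAR)>127
    def cost(v):
        j=[init[0]+v[0]/1000,init[1]+v[1]/1000,init[2]+v[2]]
        h=cv2.convexHull(np.float32(proj(f,J2W(j,RB))*S+S/2-.5)); g=np.zeros(m.shape,np.uint8)
        cv2.fillConvexPoly(g,np.round(h*16).astype(np.int32),1,shift=4); return np.logical_xor(g>0,m).sum()/S/S
    o=minimize(cost,[0,0,0],method="Nelder-Mead",options=dict(initial_simplex=[[0,0,0],[5,0,0],[0,5,0],[0,0,3]],xatol=.02,fatol=.1))
    j=[init[0]+o.x[0]/1000,init[1]+o.x[1]/1000,init[2]+o.x[2]]; print("runner",np.round(j,4),"xor px",o.fun); return j
E
python3 - <<'E'
from h import *
f=dict(np.load("w1.npz"))
ff=wrist()
ru=fitrunner(ff,[.533,-.273,-34.5])
f=ff
j=[.671,-.2365,-28.4]
print("in jig",W2J(j,ru),ru[2]-j[2])
k=3.;off=np.array([75,20]); img=cv2.resize(f["pixels"][20:200,75:330,::-1],None,fx=k,fy=k,interpolation=cv2.INTER_CUBIC)
for e in JE: outline(img,f,j,e,(255,0,255),k,off-np.array([.33,.33]))
P=RB[[1,3,7,5,1]]; outline(img,f,ru,P,(0,0,255),k,off-np.array([.33,.33]))
cv2.imwrite("pics/w2.png",img)
E
```

```text
mask 0.57 3118
runner [  0.5313  -0.2688 -35.6466] xor px 104.3125
in jig [[-0.10755929 -0.09487581]] -7.246626576869787
```

View pics/w2.png

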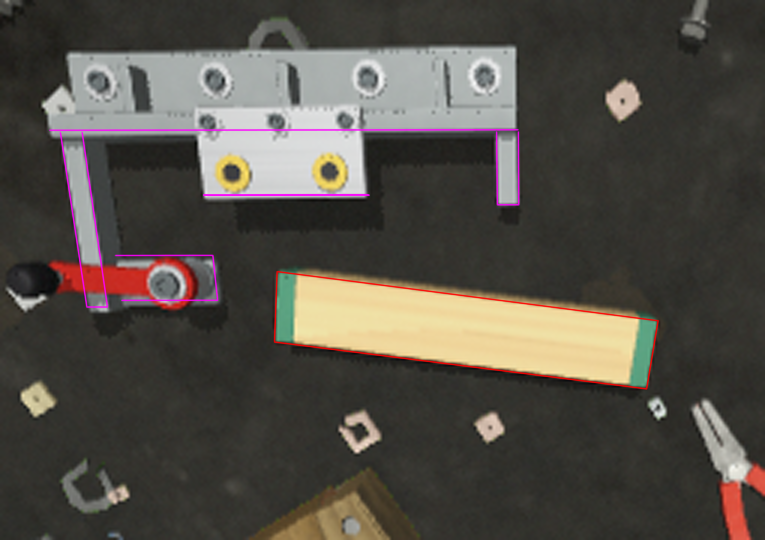

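The jig overlay (0.671, -0.2365, -28.4°) matches the edges to about 1 mm, and the runner fit is good: it sits at jig (-107,-95) mm, 7.2° to the fence. Next I'll work out the moves.

```bash
cat >> h.py <<'E'
JIG=[.671,-.2365,-28.4]
def goal(n,u,phi,z):   # TCP from n/u coordinates (mm) at angle phi in the jig frame -> shift from the present pose
    p=np.radians(phi); x=n*np.cos(p)+u*np.sin(p); y=-n*np.sin(p)+u*np.cos(p)
    w=J2W(JIG,[x/1000,y/1000,z])[0]; t=r.read_state()["tool_pos"]; print((n,u,phi),"jig",np.round([x,y],1),"world",np.round(w,4),"shift",np.round(w-t,4))
E
python3 - <<'E'
from h import *
print(r.tip_extent, r.read_state()["clock"], r.read_state()["orientation"])
goal(-122,-126,14,.02); goal(-82,-126,14,.02)
goal(-51,-245,14,.02); goal(-51,-140,14,.02)
E
```

```text
0.008 3.45 [ 1.79999826e+02 -3.45258021e-03 -2.85023585e+01]
(-122, -126, 14) jig [-148.9  -92.7] world [ 0.4959 -0.2473  0.02  ] shift [-0.0022  0.0456 -0.4193]
(-82, -126, 14) jig [-110.  -102.4] world [ 0.5255 -0.2743  0.02  ] shift [ 0.0273  0.0186 -0.4193]
(-51, -245, 14) jig [-108.8 -225.4] world [ 0.4681 -0.383   0.02  ] shift [-0.03   -0.0902 -0.4193]
(-51, -140, 14) jig [ -83.4 -123.5] world [ 0.5389 -0.3055  0.02  ] shift [ 0.0408 -0.0126 -0.4193]
```

```bash
python3 -m crank '[0.085,-0.002,0.046,-0.05,0,0,-0.12, 0.085,-0.002,0.046,-0.11,0,0,-0.245, 0.085,-0.002,0.046,-0.17,0,0,-0.245, 0.085,-0.002,0.046,-0.23,0,0,-0.245, 0.085,-0.002,0.046,-0.29,0,0,-0.245, 0.085,-0.002,0.046,-0.33,0,0,-0.245, 0.085,-0.002,0.046,-0.36,0,0,-0.245,0.085,-0.002,0.046,-0.385,0,0,-0.245,0.085,-0.002,0.046,-0.4,0,0,-0.245,0.085,-0.002,0.046,-0.4,0,0,-0.245]'
python3 - <<'E'
from h import *
f=wrist(); cv2.imwrite("pics/w3.png",cv2.resize(f["pixels"][:,:,::-1],(640,480)))
E
```

```text
clock: 4.7
tool_pos: [0.4959, -0.2465, 0.0386]
orientation: [180.0, 0.1, -42.5]
force: [-0.6, -0.1, 0.2]
grip_width: 0.0847
```

View pics/w3.png

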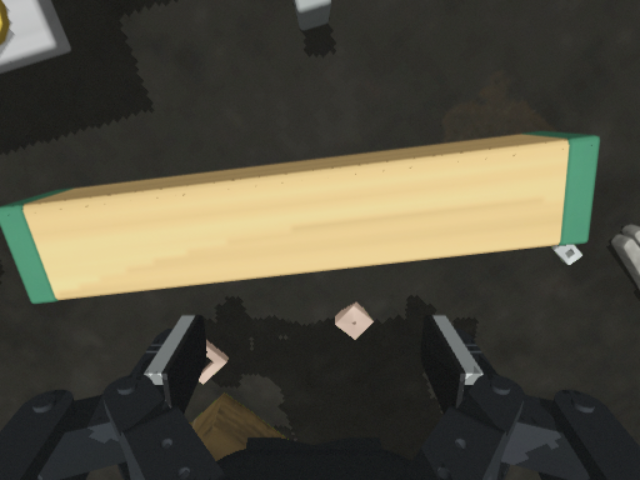

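The runner lies ahead of both fingers, but the left finger is close to a pink ring at about (213,362). I'll work out where it is before going down.

Run:
```python
from h import *
f=dict(np.load("w1.npz")); p=np.radians(14)
for nm,px in dict(ringL=(340,430),ringR=(382,432),ringTop=(361,410),ringBot=(361,453),sqTop=(489,412),nut=(655,408),blk=(370,470)).items():
    w=unproj(f,[75+px[0]/3,20+px[1]/3],.006 if nm!="blk" else .05); x,y=W2J(JIG,w)[0]*1000
    print(nm,np.round([x*np.cos(p)-y*np.sin(p),x*np.sin(p)+y*np.cos(p)],1))
```

```text
ringL [-166.1  -54.6]
ringR [-160.9  -80.7]
ringTop [-150.2  -65.1]
ringBot [-177.7  -70.3]
sqTop [-131.9 -143.8]
nut [-104.1 -244.7]
blk [-173.6  -82.7]
```

```bash
python3 -m crank '[0.085,0,0,-0.012,0,0,0, 0.085,0,0,-0.024,0,0,0, 0.085,0.004,-0.003,-0.024,0,0,0, 0.085,0.008,-0.007,-0.024,0,0,0, 0.085,0.012,-0.010,-0.024,0,0,0, 0.085,0.016,-0.014,-0.024,0,0,0, 0.085,0.020,-0.018,-0.024,0,0,0, 0.085,0.024,-0.022,-0.024,0,0,0, 0.085,0.027,-0.025,-0.024,0,0,0, 0.085,0.0295,-0.0275,-0.024,0,0,0, 0.085,0.0295,-0.0275,-0.024,0,0,0]'
python3 -m crank '[0.085,-0.011,0.010,0,0,0,0, 0.05,-0.011,0.010,0.06,0,0,0, 0.03,-0.011,0.010,0.12,0,0,0, 0.015,-0.011,0.010,0.18,0,0,0, 0.015,-0.02,0,0.24,0,0,0.15, 0.015,-0.03,-0.02,0.24,0,0,0.33, 0.015,-0.03,-0.06,0.24,0,0,0.5, 0.015,-0.03,-0.08,0.24,0,0,0.68, 0.015,-0.03,-0.08,0.24,0,0,0.68]'
python3 - <<'E'
from h import *
f=wrist(); cv2.imwrite("pics/w4.png",cv2.resize(f["pixels"][:,:,::-1],(640,480)))
t=r.grab_frame("top")
try: ru=fitrunner(f,[.556,-.275,-42.4]); print(W2J(JIG,ru)*1000,ru[2]-JIG[2])
except Exception as e: print(e)
ru=fitrunner(t,[.556,-.275,-42.4]); print(W2J(JIG,ru)*1000,ru[2]-JIG[2])
E
```

```text
clock: 6.12
tool_pos: [0.5263, -0.2747, 0.0153]
orientation: [-180.0, -0.1, -42.5]
force: [-0.3, 0.1, -0.5]
grip_width: 0.0848
clock: 7.25
tool_pos: [0.4951, -0.3548, 0.2549]
orientation: [180.0, -0.0, -3.7]
force: [0.6, 1.2, -0.6]
grip_width: 0.0153
mask 0.97 7656
runner [  0.5518  -0.2919 -42.5582] xor px 258.875
[[ -78.4720391  -105.41562702]] -14.158222838236867
mask 0.62 702
runner [  0.5635  -0.2824 -42.7438] xor px 344.25
[[-72.7280427  -91.46059027]] -14.343776074518807
```

Run:
```python
from h import *
goal(-51,-250,14,.016); goal(-51,-133,14,.016); print(r.read_state()["clock"])
```

```text
(-51, -250, 14) jig [-110.  -230.2] world [ 0.4648 -0.3867  0.016 ] shift [-0.0308 -0.0335 -0.2391]
(-51, -133, 14) jig [ -81.7 -116.7] world [ 0.5437 -0.3003  0.016 ] shift [ 0.0481  0.0529 -0.2391]
7.45
```

View pics/w4.png

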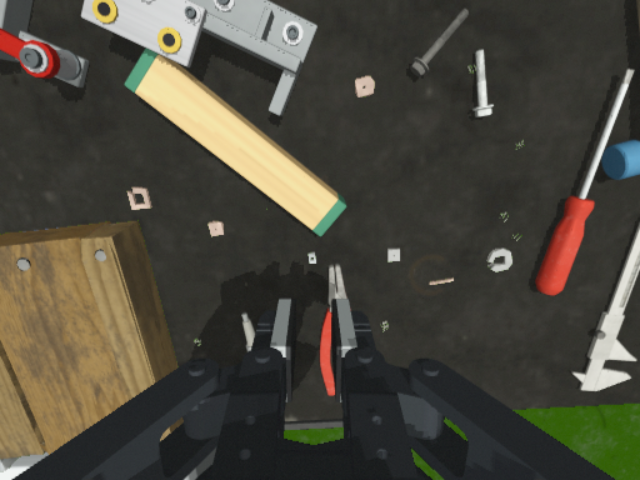

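```bash
python3 -m crank '[0.015,-0.01,-0.012,-0.04,0,0,0.18, 0.015,-0.02,-0.024,-0.08,0,0,0.36, 0.015,-0.028,-0.0305,-0.11,0,0,0.54, 0.015,-0.028,-0.0305,-0.14,0,0,0.72, 0.015,-0.028,-0.0305,-0.16,0,0,0.895, 0.015,-0.028,-0.0305,-0.18,0,0,0.895, 0.015,-0.028,-0.0305,-0.21,0,0,0.895,0.015,-0.028,-0.0305,-0.23,0,0,0.895,0.015,-0.028,-0.0305,-0.239,0,0,0.895,0.015,-0.028,-0.0305,-0.239,0,0,0.895]'
python3 -m crank '[0.015,0.004,0.004,0,0,0,0, 0.015,0.009,0.010,0,0,0,0, 0.015,0.014,0.015,0,0,0,0, 0.015,0.019,0.021,0,0,0,0, 0.015,0.024,0.026,0,0,0,0, 0.015,0.029,0.032,0,0,0,0, 0.015,0.034,0.037,0,0,0,0, 0.015,0.039,0.043,0,0,0,0, 0.015,0.044,0.048,0,0,0,0,0.015,0.049,0.054,0,0,0,0,0.015,0.052,0.057,0,0,0,0,0.015,0.054,0.059,0,0,0,0,0.015,0.054,0.059,0,0,0,0]'
python3 - <<'E'
from h import *
f=wrist(); cv2.imwrite("pics/w5.png",cv2.resize(f["pixels"][:,:,::-1],(640,480)))
ru=fitrunner(f,J2W(JIG,[[-.0603,-.0305,0]])[0].tolist()[:2]+[-42.4]); print(W2J(JIG,ru)*1000,ru[2]-JIG[2])
goal(-51,-133,14,.016)
E
```

```text
clock: 8.7
tool_pos: [0.4677, -0.3846, 0.016]
orientation: [-180.0, 0.0, 47.7]
force: [-0.1, 0.1, 0.2]
grip_width: 0.0147
clock: 10.32
tool_pos: [0.522, -0.3253, 0.0161]
orientation: [-180.0, -0.0, 47.7]
force: [0.3, 1.1, 0.4]
grip_width: 0.0148
mask 0.8 28089
runner [  0.6033  -0.2338 -42.0063] xor px 444.0
[[-60.86286702 -29.87265976]] -13.6062611643206
(-51, -133, 14) jig [ -81.7 -116.7] world [ 0.5437 -0.3003  0.016 ] shift [ 0.0218  0.0252 -0.0002]
```

View pics/w5.png

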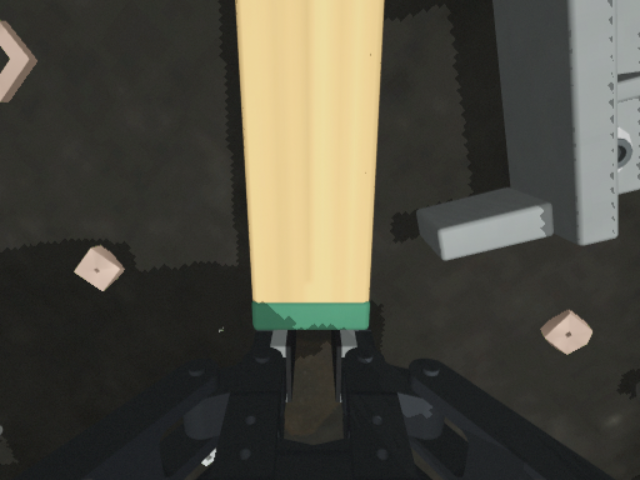

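The runner lies straight in the two fingers and on line, about 14° to the fence. I'll push the last 33 mm towards the left stop.

```bash
python3 -m crank '[0.015,0.004,0.005,0,0,0,0, 0.015,0.008,0.009,0,0,0,0, 0.015,0.012,0.014,0,0,0,0, 0.015,0.016,0.018,0,0,0,0, 0.015,0.019,0.022,0,0,0,0, 0.015,0.0205,0.0235,0,0,0,0, 0.015,0.0215,0.0248,0,0,0,0, 0.015,0.0215,0.0248,0,0,0,0]'
python3 - <<'E'
from h import *
print(r.read_state()["force"]); goal(-51,-133,14,.016)
E
```

```text
clock: 11.42
tool_pos: [0.5435, -0.3009, 0.0164]
orientation: [180.0, -0.0, 47.7]
force: [-1.4, -0.0, -0.8]
grip_width: 0.0151
[-1.40341579 -0.04095355 -0.75165506]
(-51, -133, 14) jig [ -81.7 -116.7] world [ 0.5437 -0.3003  0.016 ] shift [ 0.0002  0.0005 -0.0004]
```

```bash
python3 -m crank '[0.015,-0.011,-0.012,0,0,0,0, 0.015,-0.011,-0.012,0.05,0,0,0, 0.015,-0.011,-0.012,0.1,0,0,-0.17, 0.04,-0.011,-0.012,0.15,0,0,-0.35, 0.085,-0.013,0.02,0.2,0,0,-0.52, 0.085,-0.016,0.05,0.22,0,0,-0.7, 0.085,-0.016,0.08,0.24,0,0,-0.87, 0.085,-0.016,0.114,0.24,0,0,-1.05, 0.085,-0.016,0.114,0.24,0,0,-1.22, 0.085,-0.016,0.114,0.24,0,0,-1.4, 0.085,-0.016,0.114,0.24,0,0,-1.5732, 0.085,-0.016,0.114,0.24,0,0,-1.5732]'
cat >> h.py <<'E'
def over(f,ru,name,box,k):
    x0,y0,x1,y1=box; off=np.array([x0,y0]); img=cv2.resize(f["pixels"][y0:y1,x0:x1,::-1],None,fx=k,fy=k,interpolation=cv2.INTER_CUBIC)
    for e in JE: outline(img,f,JIG,e,(255,0,255),k,off-.33)
    outline(img,f,ru,RB[[1,3,7,5,1]],(0,0,255),k,off-.33); cv2.imwrite("pics/"+name,img)
E
python3 - <<'E'
from h import *
f=wrist()
ru=fitrunner(f,J2W(JIG,[[-.053,.001,0]])[0].tolist()[:2]+[-42.4]); print(W2J(JIG,ru)*1000,ru[2]-JIG[2])
over(f,ru,"w6.png",(0,0,512,300),1.5)
E
```

```text
clock: 12.92
tool_pos: [0.5267, -0.1876, 0.2563]
orientation: [180.0, -0.0, -42.4]
force: [-0.3, 0.4, -0.2]
grip_width: 0.0851
mask 0.9 7436
runner [  0.6238  -0.2097 -42.2128] xor px 413.8125
[[-54.23960639   1.11617764]] -13.812786609080568
```

View pics/w6.png

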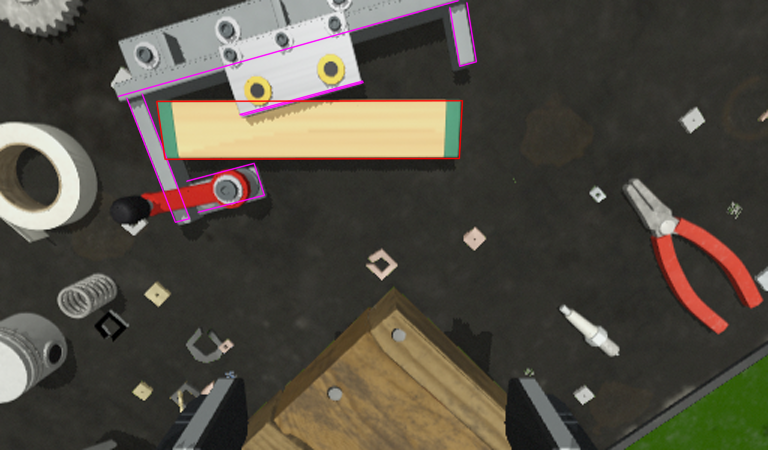

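The runner's left end is now in behind the post, 13.8° to the fence, with its origin at (-54, 1) mm. Next I'll start pushing in the right end, turning the runner to about 9°.

Run:
```python
from h import *
goal(-89,-50,14,.0155); goal(-75.5,-42,9,.0155)
```

```text
(-89, -50, 14) jig [-98.5 -27. ] world [ 0.5716 -0.2134  0.0155] shift [ 0.0446 -0.026  -0.2408]
(-75.5, -42, 9) jig [-81.1 -29.7] world [ 0.5855 -0.224   0.0155] shift [ 0.0586 -0.0366 -0.2408]
```

```bash
python3 -m crank '[0.085,0.02,-0.013,-0.05,0,0,0, 0.085,0.0446,-0.026,-0.1,0,0,0, 0.085,0.0446,-0.026,-0.15,0,0,0, 0.085,0.0446,-0.026,-0.19,0,0,0, 0.085,0.0446,-0.026,-0.22,0,0,0, 0.085,0.0446,-0.026,-0.241,0,0,0, 0.085,0.0446,-0.026,-0.241,0,0,0]'
python3 -m crank '[0.085,0.003,-0.002,0,0,0,0, 0.085,0.005,-0.004,0,0,0,0.02, 0.085,0.007,-0.0055,0,0,0,0.035, 0.085,0.009,-0.007,0,0,0,0.05, 0.085,0.011,-0.0085,0,0,0,0.065, 0.085,0.0125,-0.0095,0,0,0,0.078, 0.085,0.0139,-0.0106,0,0,0,0.087, 0.085,0.0139,-0.0106,0,0,0,0.087]'
python3 -m crank '[0.085,-0.011,0.008,0,0,0,0, 0.06,-0.011,0.008,0.05,0,0,0, 0.03,-0.011,0.008,0.1,0,0,0,0.015,-0.03,0.02,0.15,0,0,0,0.015,-0.05,0.03,0.2,0,0,0,0.015,-0.05,0.03,0.24,0,0,0,0.015,-0.05,0.03,0.24,0,0,0]'
python3 - <<'E'
from h import *
f=wrist()
ru=fitrunner(f,J2W(JIG,[[-.045,.001,0]])[0].tolist()[:2]+[-37.4]); print(W2J(JIG,ru)*1000,ru[2]-JIG[2])
over(f,ru,"w7.png",(0,0,512,300),1.5)
E
```

```text
clock: 13.9
tool_pos: [0.5709, -0.2127, 0.0141]
orientation: [179.9, 0.1, -42.4]
force: [-0.3, -0.7, 0.9]
grip_width: 0.085
clock: 14.9
tool_pos: [0.5859, -0.2236, 0.0152]
orientation: [180.0, -0.0, -37.4]
force: [-1.8, 1.1, 0.3]
grip_width: 0.0851
clock: 15.78
tool_pos: [0.5371, -0.1937, 0.2589]
orientation: [-179.9, -0.4, -37.4]
force: [-0.5, 0.2, 0.8]
grip_width: 0.015
mask 0.8 6684
runner [  0.6317  -0.2135 -37.0226] xor px 939.125
[[-45.51286138   1.51814129]] -8.622565880403762
```

View pics/w7.png

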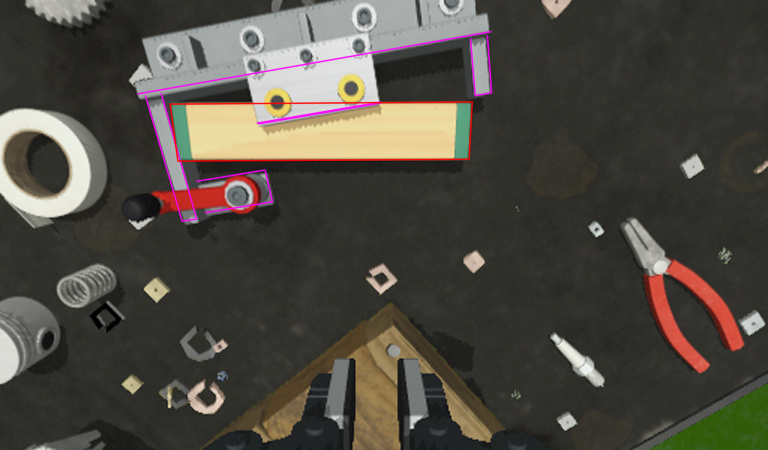

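The runner is at (-45.5, 1.5) mm, 8.6° to the fence, and its right end clears the right stop by about 3.7 mm. I can finish the swing and seat it.

Run:
```python
from h import *
goal(-83,-42,9,.0155); goal(-75.5,-42,9,.0155); goal(-59,-35,0,.0155); goal(-51,-35,0,.0155)
```

```text
(-83, -42, 9) jig [-88.5 -28.5] world [ 0.5796 -0.2195  0.0155] shift [ 0.0441 -0.0262 -0.2397]
(-75.5, -42, 9) jig [-81.1 -29.7] world [ 0.5855 -0.224   0.0155] shift [ 0.0501 -0.0308 -0.2397]
(-59, -35, 0) jig [-59. -35.] world [ 0.6025 -0.2392  0.0155] shift [ 0.067  -0.046  -0.2397]
(-51, -35, 0) jig [-51. -35.] world [ 0.6095 -0.243   0.0155] shift [ 0.074  -0.0498 -0.2397]
```

```bash
python3 -m crank '[0.085,0.02,-0.013,-0.05,0,0,0, 0.085,0.0441,-0.0262,-0.1,0,0,0, 0.085,0.0441,-0.0262,-0.15,0,0,0, 0.085,0.0441,-0.0262,-0.19,0,0,0, 0.085,0.0441,-0.0262,-0.22,0,0,0, 0.085,0.0441,-0.0262,-0.24,0,0,0, 0.085,0.0441,-0.0262,-0.24,0,0,0]'
python3 -m crank '[0.085,0.003,-0.0022,0,0,0,0, 0.085,0.006,-0.0045,0,0,0,0, 0.085,0.008,-0.0063,0,0,0,0.018, 0.085,0.010,-0.0082,0,0,0,0.037, 0.085,0.0122,-0.0101,0,0,0,0.057, 0.085,0.0144,-0.0120,0,0,0,0.077, 0.085,0.0165,-0.0140,0,0,0,0.097, 0.085,0.0187,-0.0160,0,0,0,0.117, 0.085,0.0208,-0.0179,0,0,0,0.137, 0.085,0.0229,-0.0198,0,0,0,0.157, 0.085,0.0229,-0.0198,0,0,0,0.157]'
python3 -m crank '[0.085,0.0018,-0.001,0,0,0,0, 0.085,0.0036,-0.0019,0,0,0,0, 0.085,0.005,-0.0027,0,0,0,0, 0.085,0.006,-0.0032,0,0,0,0, 0.085,0.007,-0.0038,0,0,0,0, 0.085,0.007,-0.0038,0,0,0,0]'
```

```text
clock: 16.75
tool_pos: [0.5783, -0.2191, 0.0132]
orientation: [179.9, 0.2, -37.4]
force: [-0.8, -1.0, 0.8]
grip_width: 0.0851
clock: 18.12
tool_pos: [0.6032, -0.2398, 0.0152]
orientation: [-180.0, -0.0, -28.4]
force: [-1.1, -0.7, -0.7]
grip_width: 0.085
clock: 18.88
tool_pos: [0.608, -0.2425, 0.0151]
orientation: [180.0, 0.2, -28.4]
force: [-9.7, 2.7, 6.6]
grip_width: 0.0849
```

```bash
python3 -m crank '[0.085,0.0009,-0.0005,0,0,0,0, 0.085,0.0015,-0.0008,0,0,0,0, 0.085,0.0015,-0.0008,0,0,0,0]'
python3 -m crank '[0.085,-0.012,0.0065,0,0,0,0, 0.06,-0.012,0.0065,0.05,0,0,0, 0.03,-0.012,0.0065,0.1,0,0,0,0,-0.03,0.02,0.15,0,0,0,0,-0.06,0.035,0.2,0,0,0,0,-0.06,0.035,0.2,0,0,0,0,-0.06,0.035,0.2,0,0,0]'
python3 - <<'E'
from h import *
f=wrist()
ru=fitrunner(f,J2W(JIG,[[-.02,.001,0]])[0].tolist()[:2]+[-28.4]); print(W2J(JIG,ru)*1000,ru[2]-JIG[2])
spot(f,["keeper_handle","post"]); 
ru=J2W(JIG,[[-.02,0,0]])[0].tolist()[:2]+[-28.4]
over(f,ru,"w8.png",(90,20,400,230),2.5)
E
```

```text
clock: 19.25
tool_pos: [0.608, -0.2426, 0.015]
orientation: [180.0, 0.4, -28.4]
force: [-14.7, 6.0, 12.7]
grip_width: 0.0851
clock: 20.12
tool_pos: [0.5516, -0.2093, 0.2154]
orientation: [-180.0, -0.1, -28.4]
force: [-0.5, 0.0, -0.9]
grip_width: 0.0
mask 0.64 6699
runner [  0.6516  -0.2252 -27.6799] xor px 3713.125
[[-22.44570761   0.73943343]] 0.7200713245417631
keeper_handle 0.66 [ 0.6683 -0.0851  0.0741]
keeper_handle 0.35 [ 0.7063 -0.1265  0.0185]
post 0.61 [ 0.6359 -0.1393  0.001 ]
```

View pics/w8.png

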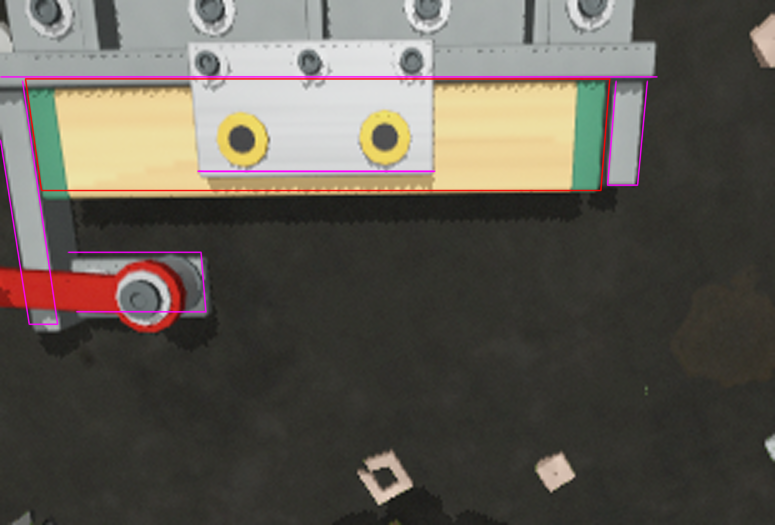

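The runner is in the bay between the stops. The overlay is turned about 0.7° against the whole picture because the arm was still settling, so I'll measure the fence and runner edges against each other in a settled frame.

Run:
```python
from h import *
f=wrist(); np.savez("w9.npz",**{k:f[k] for k in("pixels","origin","orientation","intrinsics")})
print(r.read_state()["clock"])
ru=fitrunner(f,J2W(JIG,[[-.02,.001,0]])[0].tolist()[:2]+[-28.4])
im=f["pixels"].astype(int)
for y in (95,70,55,-55,-75,-95):
    # sample along jig x at z=.036 from -60mm to +20mm
    xs=np.arange(-.060,.012,.001); P=np.c_[xs,np.full(len(xs),y/1000),np.full(len(xs),.036)]
    uv=np.float32(proj(f,J2W(JIG,P))); s=cv2.remap(f["pixels"],uv[:,0].copy(),uv[:,1].copy(),cv2.INTER_LINEAR).reshape(-1,3).astype(int)
    wood=((s[:,0]-s[:,2])>45)|((s[:,1]-s[:,0])>25)
    i=np.where(wood)[0]; print(y,"runner top from",round(xs[i[0]]*1000),"to",round(xs[i[-1]]*1000),"grey after:",[int(v) for v in s[i[-1]:i[-1]+14].mean(1)])
```

```text
20.375
mask 0.63 6734
runner [  0.6519  -0.2252 -27.6095] xor px 3751.25
95 runner top from -42 to -4 grey after: [133, 82, 100, 148, 162, 163, 164, 164, 164, 164, 164, 164, 129, 150]
70 runner top from -42 to -4 grey after: [134, 89, 82, 139, 160, 162, 162, 162, 163, 164, 164, 165, 163, 163]
55 runner top from -42 to -3 grey after: [112, 84, 135, 160, 163, 164, 164, 164, 164, 165, 165, 138, 161, 155]
-55 runner top from -40 to -2 grey after: [167, 95, 108, 157, 168, 168, 168, 169, 169, 169, 170, 171, 172, 165]
-75 runner top from -40 to -2 grey after: [174, 105, 103, 151, 168, 169, 169, 169, 170, 171, 171, 172, 173, 165]
-95 runner top from -40 to -1 grey after: [120, 90, 132, 162, 165, 166, 167, 167, 169, 168, 169, 148, 149]
```

The fence and runner edges are parallel to within 1 mm. To be sure it is flush I'll press again with a shut gripper on the right, clear of the bush plate, and compare where it stalls.

Run:
```python
from h import *
goal(-62,-85,0,.02); goal(-62,20,0,.02)
```

```text
(-62, -85, 0) jig [-62. -85.] world [ 0.576  -0.2818  0.02  ] shift [ 0.0249 -0.0726 -0.194 ]
(-62, 20, 0) jig [-62.  20.] world [ 0.626  -0.1894  0.02  ] shift [ 0.0748  0.0197 -0.194 ]
```

```bash
python3 -m crank '[0,0.0249,-0.0726,-0.05,0,0,0, 0,0.0249,-0.0726,-0.1,0,0,0, 0,0.0249,-0.0726,-0.15,0,0,0, 0,0.0249,-0.0726,-0.18,0,0,0, 0,0.0249,-0.0726,-0.194,0,0,0, 0,0.0249,-0.0726,-0.194,0,0,0, 0,0.0283,-0.0744,-0.194,0,0,0, 0,0.0318,-0.0764,-0.194,0,0,0,0,0.0336,-0.0773,-0.194,0,0,0,0,0.035,-0.0781,-0.194,0,0,0,0,0.0355,-0.0784,-0.194,0,0,0,0,0.0355,-0.0784,-0.194,0,0,0]'
python3 -c "
from h import *
s=r.read_state();print(W2J(JIG,s['tool_pos'])*1000,s['force'])"
```

```text
clock: 21.92
tool_pos: [0.5854, -0.2867, 0.0213]
orientation: [-180.0, 0.2, -28.4]
force: [-5.2, 4.0, 5.1]
grip_width: 0.0002
[[-51.42298868 -84.83514229]] [-5.24876753  4.01132634  5.05653692]
```

```bash
python3 -m crank '[0,0.0009,-0.0005,0,0,0,0, 0,0.0018,-0.001,0,0,0,0, 0,0.0018,-0.001,0,0,0,0]'
python3 -c "
from h import *
s=r.read_state();print(W2J(JIG,s['tool_pos'])*1000,s['force'])"
python3 -m crank '[0,-0.010,0.0055,0,0,0,0, 0,-0.010,0.0055,0.05,0,0,0, 0,0.01,0.05,0.05,0,0,0,0,0.0385,0.0935,0.05,0,0,0,0,0.0385,0.0935,0.02,0,0,0,0,0.0385,0.0935,0,0,0,0,0,0.0385,0.0935,0,0,0,0]'
python3 -m crank '[0,0.004,-0.0021,0,0,0,0, 0,0.007,-0.0037,0,0,0,0, 0,0.0085,-0.0046,0,0,0,0, 0,0.0105,-0.0057,0,0,0,0, 0,0.012,-0.0065,0,0,0,0,0,0.012,-0.0065,0,0,0,0]'
python3 -c "
from h import *
s=r.read_state();print(W2J(JIG,s['tool_pos'])*1000,s['force'])"
```

```text
clock: 22.3
tool_pos: [0.5854, -0.2867, 0.021]
orientation: [-180.0, 0.4, -28.4]
force: [-11.4, 7.4, 10.6]
grip_width: -0.0001
[[-51.39829585 -84.82386822]] [-11.37921449   7.41521153  10.55609556]
clock: 23.18
tool_pos: [0.6254, -0.195, 0.0194]
orientation: [180.0, 0.2, -28.5]
force: [-0.5, 0.1, 0.4]
grip_width: 0.0
clock: 23.92
tool_pos: [0.6319, -0.1983, 0.0217]
orientation: [179.9, 0.9, -28.5]
force: [-27.1, 16.4, 24.7]
grip_width: 0.0
[[-52.58491229  15.00926976]] [-27.05954704  16.40004373  24.72628413]
```

```bash
python3 -m crank '[0,-0.010,0.0055,0,0,0,0, 0,-0.010,0.0055,0.05,0,0,0, 0,-0.03,0.005,0.1,0,0,0, 0,-0.05,0,0.14,0,0,0,0,-0.06,-0.015,0.14,0,0,0,0,-0.06,-0.015,0.14,0,0,0,0,-0.06,-0.015,0.14,0,0,0]'
cat > edges.py <<'E'
from h import *
def edges(f):
    L=[]
    for y in list(range(48,106,3))+list(range(-105,-47,3)):
        xs=np.arange(-.055,.015,.00025); P=np.c_[xs,np.full(len(xs),y/1000),np.full(len(xs),.036)]
        uv=np.float32(proj(f,J2W(JIG,P)))
        s=cv2.remap(f["pixels"],uv[:,0].copy(),uv[:,1].copy(),cv2.INTER_LINEAR).reshape(-1,3).astype(float)
        col=np.maximum(s[:,0]-s[:,2],1.5*(s[:,1]-s[:,0])); w=np.where(col>30)[0]
        if len(w)<50: continue
        g=s.mean(1); k=w[-1]; m=k+np.argmin(g[k:k+20]); q=np.where(g[m:]>130)[0]
        if len(q)==0: continue
        L.append((y,xs[w[0]]*1e3,xs[k]*1e3,xs[m+q[0]]*1e3))
    L=np.array(L)
    for i,n in ((1,"back"),(2,"front"),(3,"fence")):
        a=np.median(L[L[:,0]>0,i]);b=np.median(L[L[:,0]<0,i]); c=np.polyfit(L[:,0],L[:,i],1)
        print(n,"left %.2f right %.2f slope deg %.2f"%(a,b,np.degrees(np.arctan(c[0]))),len(L))
E
python3 - <<'E'
from edges import *
edges(dict(np.load("w9.npz"))); f=wrist(); edges(f)
ru=J2W(JIG,[[-.02,0,0]])[0].tolist()[:2]+[-28.4]
over(f,ru,"w10.png",(60,0,460,250),1.9)
print(r.read_state()["clock"])
E
```

```text
clock: 24.8
tool_pos: [0.5789, -0.2165, 0.1602]
orientation: [-180.0, 0.1, -28.5]
force: [0.4, -0.2, -1.3]
grip_width: 0.0
back left -42.75 right -40.75 slope deg -0.75 40
front left -3.00 right -0.87 slope deg -0.80 40
fence left -1.25 right 0.75 slope deg -0.74 40
back left -42.50 right -40.25 slope deg -0.75 40
front left -2.87 right -0.75 slope deg -0.84 40
fence left -1.75 right 0.25 slope deg -0.75 40
24.85
```

View pics/w10.png

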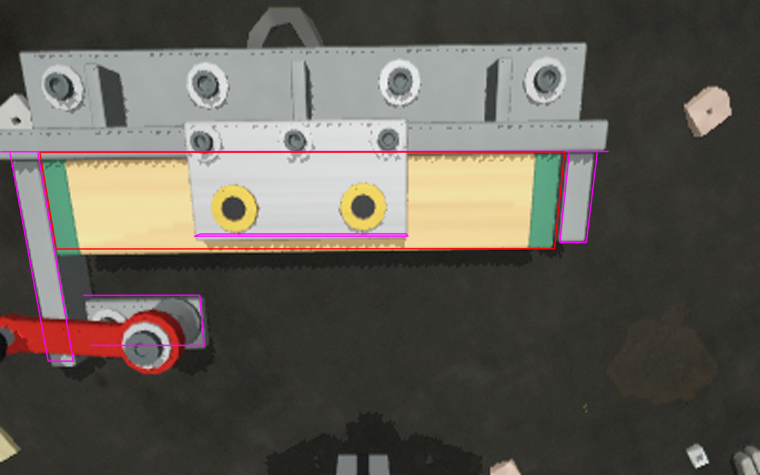

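The fence and the runner show the same 0.75° slope, and the gap at their facing edges is even. So the runner is flush, and the jig's true yaw is about -27.65°. The right stop shows a small clearance at (560,205) and the left end is inside its stop. Next comes the keeper.

```bash
cat >> h.py <<'E'
JIG=[.6704,-.2362,-27.65]
def kp(a,d=20.5):
    a=np.radians(a); return J2W(JIG,[[(-77+62*np.sin(a)-d*np.cos(a))/1e3,(69+62*np.cos(a)+d*np.sin(a))/1e3,.074]])[0]
E
python3 - <<'E'
from h import *
s=r.read_state(); print(s["q"][[0,5]],s["orientation"][2])
t=s["tool_pos"]; st=kp(0,33); print("start shift",np.round(st-t,4),"yaw",180-27.65)
for a in range(0,91,6): print(a,np.round(kp(a)-st,4)[:2],"turn",round(-np.radians(a),3))
print(W2J(JIG,[.6683,-.0851])*1e3,W2J(JIG,[.6359,-.1393])*1e3)
E
```

```text
[-20.62929707  97.82086893] -28.457772593986874
start shift [ 0.0548  0.1472 -0.086 ] yaw 152.35
0 [ 0.0111 -0.0058] turn -0.0
6 [ 0.0177 -0.0073] turn -0.105
12 [ 0.0242 -0.0094] turn -0.209
18 [ 0.0305 -0.0122] turn -0.314
24 [ 0.0364 -0.0157] turn -0.419
30 [ 0.0419 -0.0197] turn -0.524
36 [ 0.0469 -0.0243] turn -0.628
42 [ 0.0515 -0.0295] turn -0.733
48 [ 0.0554 -0.035 ] turn -0.838
54 [ 0.0588 -0.0409] turn -0.942
60 [ 0.0616 -0.0472] turn -1.047
66 [ 0.0636 -0.0537] turn -1.152
72 [ 0.065  -0.0604] turn -1.257
78 [ 0.0657 -0.0672] turn -1.361
84 [ 0.0656 -0.0741] turn -1.466
90 [ 0.0649 -0.0808] turn -1.571
[[-71.98103648 132.86967444]] [[-75.52837056  69.82352927]]
```

```bash
python3 -m crank '[0,0,0.01,0,0,0,0.18, 0,0,0.02,0,0,0,0.36, 0,0,0.03,0,0,0,0.54, 0,0.01,0.05,0,0,0,0.72, 0,0.02,0.07,0,0,0,0.9, 0,0.03,0.09,0,0,0,1.08, 0,0.04,0.11,0,0,0,1.26, 0,0.05,0.13,0,0,0,1.44, 0,0.0548,0.1472,0,0,0,1.62, 0,0.0548,0.1472,0,0,0,1.8, 0,0.0548,0.1472,0,0,0,1.98, 0,0.0548,0.1472,0,0,0,2.16, 0,0.0548,0.1472,0,0,0,2.34, 0,0.0548,0.1472,0,0,0,2.52, 0,0.0548,0.1472,0,0,0,2.7, 0,0.0548,0.1472,0,0,0,2.88, 0,0.0548,0.1472,0,0,0,3.0, 0,0.0548,0.1472,0,0,0,3.0]'
python3 -c "
from h import *
s=r.read_state();print(s['q'][[0,5]],np.round(kp(0,33)-s['tool_pos'],4),152.35-s['orientation'][2])"
```

```text
clock: 27.1
tool_pos: [0.6338, -0.0688, 0.1602]
orientation: [-180.0, -0.1, 143.4]
force: [-0.6, 0.1, -0.2]
grip_width: 0.0005
[ -6.33395865 -59.75824583] [-0.     -0.0003 -0.0862] 8.928821308456804
```

```bash
python3 -m crank '[0,0,0,-0.03,0,0,0.08, 0,0,0,-0.06,0,0,0.156, 0,0,0,-0.08,0,0,0.156, 0,0,0,-0.086,0,0,0.156, 0,0,0,-0.086,0,0,0.156]'
python3 -m crank '[0,0.006,-0.003,0,0,0,0, 0,0.0111,-0.0058,0,0,0,0, 0,0.0177,-0.0073,0,0,0,-0.105, 0,0.0242,-0.0094,0,0,0,-0.209, 0,0.0305,-0.0122,0,0,0,-0.314, 0,0.0364,-0.0157,0,0,0,-0.419, 0,0.0419,-0.0197,0,0,0,-0.524, 0,0.0469,-0.0243,0,0,0,-0.628, 0,0.0515,-0.0295,0,0,0,-0.733, 0,0.0554,-0.035,0,0,0,-0.838, 0,0.0588,-0.0409,0,0,0,-0.942, 0,0.0616,-0.0472,0,0,0,-1.047, 0,0.0636,-0.0537,0,0,0,-1.152, 0,0.0650,-0.0604,0,0,0,-1.257, 0,0.0657,-0.0672,0,0,0,-1.361, 0,0.0657,-0.0705,0,0,0,-1.41, 0,0.0656,-0.0741,0,0,0,-1.466, 0,0.0656,-0.0741,0,0,0,-1.466]'
python3 - <<'E'
from h import *
t=r.grab_frame("top"); f=wrist(); spot(t,["keeper_handle","post"]); spot(f,["keeper_handle","post","keeper"])
print(kp(84)-r.read_state()["tool_pos"])
for a in (0,84,90): 
    a=np.radians(a); print(J2W(JIG,[[(-77+62*np.sin(a))/1e3,(69+62*np.cos(a))/1e3,.075]]))
E
```

```text
clock: 27.72
tool_pos: [0.6341, -0.0693, 0.0753]
orientation: [-180.0, -0.0, 152.3]
force: [0.2, 0.3, 0.8]
grip_width: 0.0
clock: 29.98
tool_pos: [0.6999, -0.1439, 0.0758]
orientation: [180.0, -0.0, 68.4]
force: [-0.3, -0.2, -0.1]
grip_width: 0.0001
post 0.37 [ 0.6504 -0.2308  0.0044]
post 0.68 [ 0.6343 -0.1377 -0.0009]Traceback (most recent call last):
  File "<stdin>", line 2, in <module>
  File "h.py", line 5, in spot
    d=r.spot_point(f,n)
ValueError: it knows: bolt, bush_plate, jig, keeper_handle, piston, pliers_red, post, runner, runner_left, runner_right, spark_plug, stop_left, stop_right, valve_spring
```

```bash
python3 -m crank '[0,0.003,0.007,0,0,0,0, 0,0.0056,0.0139,0,0,0,0, 0,0.0056,0.0139,0.05,0,0,0, 0,0.0056,0.0139,0.1,0,0,0,0,-0.02,0,0.15,0,0,0,0,-0.02,0,0.15,0,0,0,0,-0.02,0,0.15,0,0,0]'
cat > keep.py <<'E'
from h import *
def keeper(f):
    hsv=cv2.cvtColor(f["pixels"],cv2.COLOR_RGB2HSV); m=((hsv[...,0]<8)|(hsv[...,0]>172))&(hsv[...,1]>150)&(hsv[...,2]>90)
    v,u=np.where(m); j=W2J(JIG,unproj(f,np.c_[u,v].astype(float),.052))*1e3-[-77,69]
    d=np.hypot(*j.T); near=(d<70); a=j[near&(d>18)]
    print("red px",near.sum(),len(a),"hub/arm extents",np.round(j[near].min(0),1),np.round(j[near].max(0),1))
    c=a.mean(0); w=np.linalg.svd(a-c)[2][0]; w*=np.sign(w@c)
    print("arm axis deg %.1f, centroid bearing %.1f"%(np.degrees(np.arctan2(w[0],w[1])),np.degrees(np.arctan2(*c))),np.round(c,1))
E
python3 - <<'E'
from keep import *
f=wrist(); keeper(f); spot(f,["keeper_handle","post"]); cv2.imwrite("pics/w11.png",cv2.resize(f["pixels"][:,:,::-1],(640,480)))
s=r.read_state(); print(s["clock"],s["force"])
E
```

```text
clock: 31.15
tool_pos: [0.6794, -0.143, 0.2251]
orientation: [180.0, -0.0, 68.4]
force: [-0.5, -0.2, -0.4]
grip_width: -0.0001
red px 850 550 hub/arm extents [-14.4 -12.7] [67.6 16.5]
arm axis deg 79.4, centroid bearing 79.9 [37.6  6.7]
keeper_handle 0.76 [ 0.6936 -0.1603  0.0753]
keeper_handle 0.27 [ 0.7039 -0.1254  0.0163]
post 0.66 [ 0.6388 -0.1379 -0.0014]
31.3 [-0.47737247 -0.42328093 -0.36367163]
```

Run:
```python
from h import *
t=r.read_state()["tool_pos"]
for a,d in ((80,32),(84,20.5),(88,20.5),(93,20.5),(93,36)): print(a,d,np.round(kp(a,d)-t,4))
```

```text
80 32 [ 0.024   0.0152 -0.1494]
84 20.5 [ 0.0204 -0.0003 -0.1494]
88 20.5 [ 0.02   -0.0049 -0.1494]
93 20.5 [ 0.019  -0.0105 -0.1494]
93 36 [ 0.0269  0.0028 -0.1494]
```

```bash
python3 -m crank '[0,0.024,0.0152,-0.05,0,0,0, 0,0.024,0.0152,-0.1,0,0,0, 0,0.024,0.0152,-0.135,0,0,0, 0,0.024,0.0152,-0.1494,0,0,0, 0,0.023,0.008,-0.1494,0,0,0, 0,0.0204,-0.0003,-0.1494,0,0,0, 0,0.0202,-0.003,-0.1494,0,0,-0.04, 0,0.0200,-0.0049,-0.1494,0,0,-0.07, 0,0.0196,-0.0077,-0.1494,0,0,-0.11, 0,0.019,-0.0105,-0.1494,0,0,-0.157, 0,0.019,-0.0105,-0.1494,0,0,-0.157, 0,0.0269,0.0028,-0.1494,0,0,-0.157, 0,0.0269,0.0028,-0.1,0,0,-0.157, 0,0.0269,0.0028,-0.05,0,0,-0.157, 0,0,0,0,0,0,-0.157,0,-0.01,0,0,0,0,-0.157,0,-0.01,0,0,0,0,-0.157]'
python3 - <<'E'
from keep import *
f=wrist(); keeper(f); 
for e in r.spot_point(f,"keeper_handle")[:1]:
    p=f["origin"]+R(f)@np.array(e["position"]); q=W2J(JIG,p)[0]*1e3-[-77,69]; print(e["score"],q,np.degrees(np.arctan2(*q)))
E
```

```text
clock: 33.42
tool_pos: [0.669, -0.1427, 0.2251]
orientation: [-180.0, 0.0, 59.4]
force: [1.1, 0.7, -0.5]
grip_width: 0.0001
red px 833 543 hub/arm extents [-13.8 -12.3] [68.1 15.7]
arm axis deg 87.7, centroid bearing 88.8 [38.6  0.8]
0.82 [64.15988431  1.05312851] 89.05962422914268
```

```bash
python3 -m crank '[0,-0.02,-0.04,0.02,0,0,0, 0,-0.049,-0.082,0.02,0,0,0, 0,-0.049,-0.082,0.02,0,0,0, 0,-0.049,-0.082,0.02,0,0,0]'
python3 - <<'E'
from keep import *
f=wrist(); print(W2J(JIG,f["origin"])*1e3); keeper(f); 
for e in r.spot_point(f,"keeper_handle")[:1]:
    p=f["origin"]+R(f)@np.array(e["position"]); q=W2J(JIG,p)[0]*1e3-[-77,69]; print(e["score"],q,np.degrees(np.arctan2(*q)))
from edges import *
import h; edges(f)
E
```

```text
clock: 34.02
tool_pos: [0.6206, -0.2251, 0.244]
orientation: [-179.9, -0.0, 59.4]
force: [0.3, 1.2, 0.2]
grip_width: 0.0001
[[-44.76882731  69.31712409]]
red px 846 542 hub/arm extents [-14.1 -12.6] [55.6 13.9]
arm axis deg 93.2, centroid bearing 91.6 [35.2 -1. ]
0.88 [61.22362895 -0.76415702] 90.71509479723626
back left -41.25 right -41.00 slope deg -1.30 40
front left -1.50 right -1.37 slope deg -1.01 40
fence left 0.50 right 0.50 slope deg -0.02 40
```

Run:
```python
from keep import *
f=wrist()
xs=np.arange(-20,70,4.); ys=np.arange(-25,25,.25)
im=f["pixels"]
for nm,Z in (("z52",.052),):
  M=[]
  for x in xs:
    P=np.c_[np.full(len(ys),(x-77)/1e3),(ys+69)/1e3,np.full(len(ys),Z)]
    uv=np.float32(proj(f,J2W(JIG,P))); s=cv2.remap(im,uv[:,0].copy(),uv[:,1].copy(),cv2.INTER_LINEAR).reshape(-1,3).astype(int)
    red=np.where((s[:,0]-s[:,1]>60)&(s[:,0]-s[:,2]>60))[0]
    if len(red)>10: M.append((x,ys[red[0]],ys[red[-1]]))
  for m in M: print(np.round(m,1), round((m[1]+m[2])/2,2))
  A=np.array([m for m in M if 16<=m[0]<=48]); 
  for i in(1,2): print("edge deg",90-np.degrees(np.arctan(np.polyfit(A[:,0],A[:,i],1)[0])))
img=np.ascontiguousarray(im[:,:,::-1]); k=1.5; img=cv2.resize(img,None,fx=k,fy=k,interpolation=cv2.INTER_CUBIC)
outline(img,f,JIG,np.array([[-77,69,52],[0,69,52]])/1e3,(255,255,0),k,-.33)
for e in JE[:3]: outline(img,f,JIG,e,(255,0,255),k,-.33)
cv2.imwrite("pics/w12.png",img)
```

```text
[-12.   -7.5   8.5] 0.5
[ -8.  -11.   12.2] 0.62
[ -4.  -12.8  14. ] 0.62
[  0. -13.  14.] 0.5
[  4.  -12.2  13.8] 0.75
[ 8.  -9.5 11. ] 0.75
[12.  -7.2  7. ] -0.12
[16.  -7.8  7.2] -0.25
[20.  -7.8  7. ] -0.38
[24.  -8.   6.8] -0.62
[28.  -8.2  6.5] -0.88
[32.  -8.8  6.5] -1.12
[36.  -8.8  6. ] -1.38
[40.  -9.   5.5] -1.75
[44.  -8.8  5.2] -1.75
[48. -9.  5.] -2.0
[52.  -9.   4.8] -2.12
edge deg 92.5050928672414
edge deg 94.11106460397912
```

View pics/w12.png

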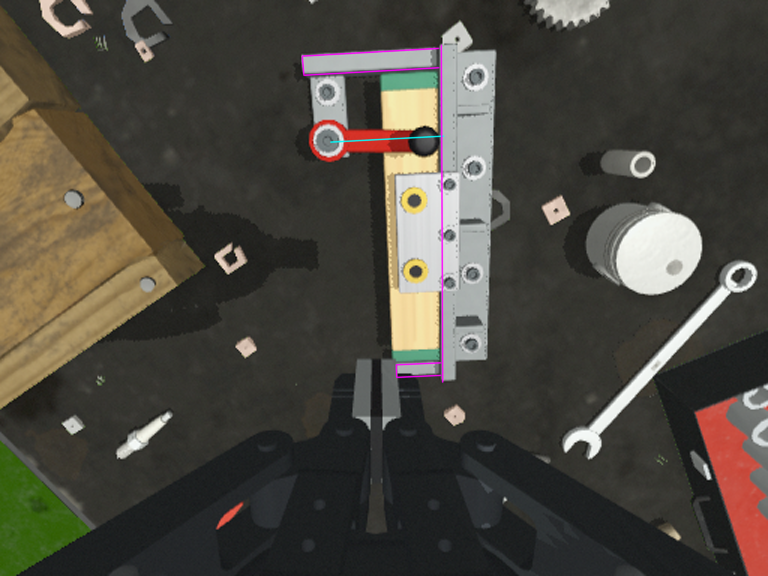

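Seen from straight above, the runner lies flush along the fence and the keeper arm (328,140)→(425,141) crosses it. However, it measures about 93° here and about 88° in the earlier oblique view. I'll take a third view to settle that.

```bash
python3 -m crank '[0,0,0.02,0,0,0,-0.18, 0,-0.01,0.04,0,0,0,-0.36, 0,-0.02,0.06,0,0,0,-0.54, 0,-0.03,0.08,0,0,0,-0.72, 0,-0.04,0.1,0,0,0,-0.9, 0,-0.048,0.108,0,0,0,-1.08, 0,-0.048,0.108,0,0,0,-1.26, 0,-0.048,0.108,-0.02,0,0,-1.44, 0,-0.048,0.108,-0.04,0,0,-1.52, 0,-0.048,0.108,-0.04,0,0,-1.52, 0,-0.048,0.108,-0.04,0,0,-1.52]'
cat > prof.py <<'E'
from h import *
def prof(f):
    xs=np.arange(-12,54,2.); ys=np.arange(-30,30,.25); M=[]
    for x in xs:
        P=np.c_[np.full(len(ys),(x-77)/1e3),(ys+69)/1e3,np.full(len(ys),.052)]
        uv=np.float32(proj(f,J2W(JIG,P))); s=cv2.remap(f["pixels"],uv[:,0].copy(),uv[:,1].copy(),cv2.INTER_LINEAR).reshape(-1,3).astype(int)
        red=np.where((s[:,0]-s[:,1]>60)&(s[:,0]-s[:,2]>60))[0]
        if len(red)>10: M.append((x,ys[red[0]],ys[red[-1]]))
    M=np.array(M); A=M[(M[:,0]>=16)&(M[:,0]<=46)]; H=M[np.abs(M[:,0])<8]
    print("hub mid y",H[:,1:].mean().round(2),"edges deg",[round(90-np.degrees(np.arctan(np.polyfit(A[:,0],A[:,i],1)[0])),1) for i in(1,2)],"mid line at 0,46:",np.round(np.polyval(np.polyfit(A[:,0],A[:,1:].mean(1),1),[0,46]),2))
    # reference: left end stop edges and runner's back edge
    for nm,z,X,lo,hi in (("stopL",.030,np.arange(-60,-45,1.),108,132),):
        L=[]
        for x in X:
            yy=np.arange(lo,hi,.25); uv=np.float32(proj(f,J2W(JIG,np.c_[np.full(len(yy),x),yy,np.full(len(yy),z*1e3)]/1e3)))
            g=cv2.remap(f["pixels"],uv[:,0].copy(),uv[:,1].copy(),cv2.INTER_LINEAR).reshape(-1,3).mean(1); w=np.where(g>130)[0]
            if len(w): L.append((x,yy[w[0]],yy[w[-1]]))
        L=np.array(L)
        if len(L)>5: print(nm,[round(90-np.degrees(np.arctan(np.polyfit(L[:,0],L[:,i],1)[0])),1) for i in(1,2)],L.mean(0).round(1))
E
python3 - <<'E'
from prof import *; from edges import edges
f=wrist(); prof(f); edges(f); np.savez("w13.npz",**{k:f[k] for k in("pixels","origin","orientation","intrinsics")})
print(W2J(JIG,f["origin"])*1e3)
for e in r.spot_point(f,"keeper_handle")[:1]:
    p=f["origin"]+R(f)@np.array(e["position"]); q=W2J(JIG,p)[0]*1e3-[-77,69]; print(e["score"],q,np.degrees(np.arctan2(*q)))
E
```

```text
clock: 35.55
tool_pos: [0.5731, -0.117, 0.2059]
orientation: [-180.0, -0.0, -27.6]
force: [0.1, 0.2, -0.8]
grip_width: -0.0001
hub mid y 0.57 edges deg [np.float64(93.1), np.float64(93.0)] mid line at 0,46: [ 0.52 -1.97]
stopL [np.float64(88.7), np.float64(89.1)] [-53.  115.2 125.8]
back left -42.75 right -42.50 slope deg -1.19 40
front left -1.50 right -1.25 slope deg -1.68 40
fence left 1.00 right 1.00 slope deg 0.14 40
[[-59.67944987  61.23035526]]
0.96 [63.58429738 -2.12320932] 91.91251225969565
```

The third view agrees: hub and arm edges both give 93.1°, so the keeper overshot by about 3°. I'll nudge the handle back from the other side.

Run:
```python
from h import *
s=r.read_state(); t=s["tool_pos"]
for p in ((-15,30),(-15,44),(-15,48.4)): print(p,np.round(J2W(JIG,[[p[0]/1e3,p[1]/1e3,.0745]])[0]-t,4))
print("turn",np.radians(62.35-s["orientation"][2]))
```

```text
(-15, 30) [ 0.0979 -0.0854 -0.1317]
(-15, 44) [ 0.1044 -0.073  -0.1317]
(-15, 48.4) [ 0.1064 -0.0691 -0.1317]
turn 1.5700451409028657
```

```bash
python3 -m crank '[0,0.01,-0.01,0,0,0,0.18, 0,0.03,-0.03,0,0,0,0.36, 0,0.05,-0.05,0,0,0,0.54, 0,0.07,-0.07,0,0,0,0.72, 0,0.0979,-0.0854,0,0,0,0.9, 0,0.0979,-0.0854,0,0,0,1.08, 0,0.0979,-0.0854,0,0,0,1.26, 0,0.0979,-0.0854,0,0,0,1.44, 0,0.0979,-0.0854,-0.02,0,0,1.57, 0,0.0979,-0.0854,-0.06,0,0,1.57, 0,0.0979,-0.0854,-0.1,0,0,1.57, 0,0.0979,-0.0854,-0.125,0,0,1.57, 0,0.0979,-0.0854,-0.1317,0,0,1.57, 0,0.0979,-0.0854,-0.1317,0,0,1.57, 0,0.1011,-0.079,-0.1317,0,0,1.57,0,0.1044,-0.073,-0.1317,0,0,1.57,0,0.1054,-0.071,-0.1317,0,0,1.57,0,0.1064,-0.0691,-0.1317,0,0,1.57,0,0.1064,-0.0691,-0.1317,0,0,1.57]'
python3 -m crank '[0,-0.0065,-0.0124,0,0,0,0, 0,-0.0065,-0.0124,0.05,0,0,0, 0,-0.0065,-0.0124,0.1,0,0,0, 0,-0.03,-0.04,0.15,0,0,-0.18, 0,-0.05,-0.04,0.15,0,0,-0.36, 0,-0.07,-0.02,0.15,0,0,-0.54, 0,-0.09,0,0.15,0,0,-0.72, 0,-0.106,0.02,0.14,0,0,-0.9, 0,-0.106,0.04,0.13,0,0,-1.08, 0,-0.106,0.06,0.13,0,0,-1.26, 0,-0.106,0.069,0.13,0,0,-1.44, 0,-0.106,0.069,0.13,0,0,-1.57,0,-0.106,0.069,0.13,0,0,-1.57,0,-0.106,0.069,0.13,0,0,-1.57]'
python3 - <<'E'
from prof import *; from edges import edges
f=wrist(); prof(f); edges(f)
for e in r.spot_point(f,"keeper_handle")[:1]:
    p=f["origin"]+R(f)@np.array(e["position"]); q=W2J(JIG,p)[0]*1e3-[-77,69]; print(e["score"],q,np.degrees(np.arctan2(*q)))
E
```

```text
clock: 38.02
tool_pos: [0.6789, -0.1863, 0.0736]
orientation: [-180.0, -0.0, 62.3]
force: [-0.3, 0.3, 0.4]
grip_width: 0.0002
clock: 39.78
tool_pos: [0.5726, -0.118, 0.2035]
orientation: [180.0, 0.0, -27.6]
force: [0.8, 0.4, -0.4]
grip_width: -0.0002
hub mid y 0.57 edges deg [np.float64(90.1), np.float64(90.5)] mid line at 0,46: [0.63 0.38]
stopL [np.float64(90.2), np.float64(90.8)] [-53.  115.2 125.8]
back left -42.75 right -42.75 slope deg -1.30 40
front left -1.50 right -1.50 slope deg -1.71 40
fence left 1.00 right 1.00 slope deg 0.13 40
0.82 [63.67226794  2.61477746] 87.64840196697892
```

```bash
python3 -c "
from h import *
s=r.read_state();print(s['clock'],s['force']);print(r.close_job())"
```

```text
39.875 [-0.27511825  0.23662813 -0.35946199]
the job is handed in; nothing more can be done
None
```

The runner is seated in the bay and the keeper arm points straight across it. I handed the job in at 39.9 s of the 72 s allowed; no verdict was reported.

**Runner:** I lined it up at about 14° and pushed it lengthwise until its left end was behind the post. I then swung the right end in and pressed it against the fence with 10–32 N.
- **Flush:** in the last view its edges and the fence edge are parallel to within about 0.3 mm between left and right. Pressing on the left and on the right both stalled firmly.
- **Between the stops:** it lies between the two end stops with a small clearance at the right one.

**Keeper:** I pushed it round by the handle. It overshot to about 93°, so I nudged it back from the other side. The arm's edges now read 90.1° and 90.5°.

**Checks that disagreed:**
- The network's own handle point gives 87.6°, within its roughly 4 mm accuracy. An early oblique view also read about 88° when closer views showed 93°. I trusted the arm-edge measurement.
- The jig's yaw first fitted as -28.4° and later as -27.65°. I used the later value for the keeper and the final checks.

The other things on the bench were not touched as far as the pictures and forces show, but I did not measure them again at the end. The gripper was about 0.2 m above the bench and touching nothing when I handed in.

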